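Put three culture vessels back on their own instruments

TASK

The three vessels on the bench stand on each other's places. Put the flask in the middle of the light plate (the flask's flat body centred there, not counting its neck), the round dish in the middle of the turntable and the bottle in the middle of the magnetic stirrer's round plate; the cork mat is free for parking a vessel on the way. Do not tip any vessel over on the way, let all stand upright at the end (the flask flat on its broad side), and leave the tube rack, the timer and the tip box where they are.

Things in the scene. Friction and masses are not known exactly. Their poses are not given: they have to be found in the camera images.
- flask: loose small cell culture flask of clear plastic lying flat, with a yellow screw cap; flat body 76 mm (its x) by 52 mm (its y) by 26 mm high, round neck and cap (25 mm thick) sticking out along its +x to 68 mm from the origin; 60 to 130 g. Origin: centre of the underside of the flat body (neck not counted), z up. Can be gripped across the 52 mm width. At the start it always lies on the turntable, at any yaw
- bottle: loose upright amber glass bottle, round, 56 mm in diameter up to 56 mm high, then a shoulder and a black screw cap 40 mm in diameter from 64 to 84 mm (its top); 150 to 310 g. Origin: centre of its underside, z up. At the start it always stands on the light plate
- dish: loose round lidded culture dish of white and clear plastic, lying flat; lid 60 mm in diameter from 6 to 20 mm high (its top), foot 56 mm in diameter; 35 to 70 g; lid and dish are one piece. Origin: centre of its underside, z up. At the start it always lies on the stirrer
- light_plate: fixed viewing light plate, home of the flask: low grey slab 110 mm (x) by 140 mm (y), with a bright white window; top 16 mm above the bench. Origin: bench level under the centre of the slab, z up
- turntable: fixed dish turntable, home of the dish: round disc 120 mm in diameter with a bright aluminium rim and a dark rubber face, on a pedestal; it does not turn; top 45 mm above the bench. Origin: bench level under the centre of the disc, z up
- stirrer: fixed magnetic stirrer, home of the bottle: white box 120 mm wide (y), reaching from 75 mm in front (-x, the side with the black knob) to 60 mm behind the origin, 42 mm high, with a round dark steel plate 110 mm in diameter on it whose top is 48 mm above the bench. Origin: bench level under the centre of the round plate, z up
- mat: fixed flat square cork mat, 130 by 130 mm, 5 mm thick, the free spot, empty at the start. Origin: bench level under its centre, z up
- rack: bystander, loose: white microtube rack, 60 mm (x) by 110 mm (y), 44 mm high, with small grey capped tubes, 350 g. Leave alone. Origin: centre of its underside
- timer: bystander, loose: white bench timer, 55 by 55 mm, 18 mm high, lying flat, 120 g. Leave alone. Origin: centre of its underside
- tipbox: bystander, loose: grey pipette tip box, 77 mm (x) by 107 mm (y), 50 mm high, 300 g. Leave alone. Origin: centre of its underside

How it is judged:
At the end, for the whole second after the job is handed in: The flask lies on the light plate, the dish on the turntable and the bottle on the stirrer's plate, each within 15 mm of the middle (horizontally, origin to origin), resting on the surface (height -4 to +5 mm), upright to 0.1 rad, released and at rest (horizontal distance between flask and light_plate below 0.015 m and z of flask in the frame of light_plate between 0.012 and 0.021 m and angle between each of flask, dish, bottle's own z axis and vertical below 0.1 rad and linear speed of each of flask, dish, bottle below 0.02 m/s and contact force between each of flask, dish, bottle and the fingers below 0.05 N and horizontal distance between dish and turntable below 0.015 m and z of dish in the frame of turntable between 0.041 and 0.05 m and horizontal distance between bottle and stirrer below 0.015 m and z of bottle in the frame of stirrer between 0.044 and 0.053 m); the robot touches nothing.
It fails at once if a vessel is tipped more than 35 degrees (angle between any of flask, dish, bottle's own z axis and vertical above 0.61 rad).
It fails at once if the tube rack, the timer or the tip box is pushed more than 25 mm from its place (distance of any of rack, timer, tipbox from where it was at the start of the episode above 0.025 m).
It also fails if it takes over 107 s, if anything falls off the work surface, if the arm or the gripper's body presses on something with over 40 N, if the wrist force passes 120 N, or if a joint passes its speed limit or range.

ROBOT

A 6-joint arm with a two-finger parallel gripper is mounted at the origin on the work surface. World frame = base frame: x ahead of the robot, y to its left, z up, the work surface at z = 0. Lengths are in m, angles in rad, forces in N, time in s.
With the tool pointing down it reaches from about 0.3 to 0.85 m from the base axis. Payload 4.2 kg.
Tool frame: the origin (TCP) lies at the very end of the fingers, on their centre line; the grasp point (between the pads) lies 19 mm behind it; z points along the fingers, y is the line along which they close (so a half turn about z gives the same grasp; the last joint's range is limited). The gripper opens to 91 mm and grips with 3 to 60 N. Pads are 32 mm wide; open, the fingers measure 118 mm over their backs; the gripper's body (76 mm by 178 mm) begins 60 mm behind the grasp point.
Start: joints at [-1.198, 0.32, 1.565, -0, 1.257, -0.02], TCP at [0.22, -0.531, 0.214] pointing down, gripper open.
Joint ranges: [-3.11, 3.11], [-0.84, 2.01], [0.21, 2.61], [-1.34, 4.49], [0.05, 2.63], [-2.56, 2.56]. Speed limits (rad/s): [2.57, 2.57, 3.14, 3.14, 3.14, 3.14].

INTERFACE

Orientations are given as [roll, pitch, yaw] about the fixed x, y, z axes, in that order (R = Rz(yaw) Ry(pitch) Rx(roll)).
In Python, from station import ctrl gives the robot as it stands.
- The arm moves only by the shell command python3 -m pendant 'ROWS' [FORCE]. ROWS is JSON, a list of rows, each an object of numbers: "hand": the opening, from 0 (shut) to 1 (fully open); "dx", "dy", "dz": the shift along the tool's x, y, z in cm; "rx", "ry", "rz": the turn, a rotation vector about the tool's x, y, z in degrees. In form: [{"hand": .., "dx": .., "dy": .., "dz": .., "rx": .., "ry": .., "rz": ..}, ...]. A call has 1 to 12 rows; each row is the pose to reach, as a shift and turn from the pose commanded when the call began, along the tool's axes at that moment; what a row does not reach only later rows make up. A row lasts 1/12 s, in which the tool goes at most 41.7 mm and 7.16 degrees, less where a joint would pass 70% of its speed; a pose out of reach is approached as far as the arm can. A call with a gripper value outside its range is refused whole. The fingers move at their own pace and stop on an object; FORCE is the grip in N (left out, the last holds). Time passes only in rows, so rows that repeat a pose let the fingers close. It gives the time, the measured TCP pose, the force, the opening and the grip force at its end, in the units of the state.
- ctrl.sense(): the state, without advancing time (a new reading comes with each control period).
- ctrl.camera(name): name is "side" or "top"; returns the picture (420x560x3 uint8, red, green, blue); there is no depth.
- ctrl.camera_info(name): a dict with "fx", "fy", "cx", "cy" (pixels), "k1" (the pictures are not rectified: a ray, as slopes to the right and down, at radius r is drawn at 1 + k1 r^2 times it, then the intrinsics apply), "world_from_camera" (4x4, takes a point from camera to world coordinates). Camera axes: x right, y down, z forward; pixel columns grow to the right and rows downward; lengths in m; the calibration is good to about 2 mm. A picture is of the moment at which its call begins. camera_info takes no time and is no camera call.
- ctrl.finish_job(): hands the job in; it is judged then, once.
The state is a dict: "t": time; "joint_pos": joint angles; "dq": joint speeds; "joint_torque": joint torques, N m; "ee_pos": TCP position; "tool_rot": TCP orientation; "force": force on the tool from outside, world axes, zero at the start; "wrist_torque": the same for the moment, N m; "grip_width": opening from 0.0 (shut) to 1.0 (fully open); "finger_force": force on a finger pad.
Only numpy, scipy, OpenCV 4.12 (cv2) and the standard library are available. Lean on these libraries where they do the work, as an engineer would, in place of code of your own. Each camera call takes 0.05 s, during which the arm holds its last target. There are 200 camera calls.

## Working session

There is one attempt and no reset: what is moved stays moved. The work goes in short steps, Python scripts to look and compute and a shell command to move; the robot and the scene stay as the last step left them, time stands still between calls to the robot, and variables do not carry over. Pictures are saved under pics/ and viewed, at most 14 in all, crops included, and the job is handed in when it is done.

```bash
mkdir -p pics; ls; python3 - <<'E'
from station import ctrl
import cv2
for n in("top","side"):
    cv2.imwrite(f"pics/{n}0.png",ctrl.camera(n)[:,:,::-1])
    print(n,ctrl.camera_info(n))
s=ctrl.sense();print(s)
E
```

```text
pics
top {'fx': 411.51642152401513, 'fy': 411.51642152401513, 'cx': 284.6022447006165, 'cy': 203.29410593721877, 'k1': 0.023591004937778215, 'world_from_camera': array([[ 0.01719314, -0.99065981,  0.13526839,  0.43452342],
       [-0.99958881, -0.02013563, -0.02041487,  0.09757468],
       [ 0.0229479 , -0.13486177, -0.99059866,  1.03559539],
       [ 0.        ,  0.        ,  0.        ,  1.        ]])}
side {'fx': 380.91853277736135, 'fy': 380.91853277736135, 'cx': 284.92523590517436, 'cy': 216.5670703911277, 'k1': -0.07187161550398016, 'world_from_camera': array([[-0.9200799 , -0.21728636,  0.3259442 ,  0.31532877],
       [-0.39127327,  0.46955572, -0.79146867,  0.77285541],
       [ 0.01892638, -0.85574766, -0.51704713,  0.49727184],
       [ 0.        ,  0.        ,  0.        ,  1.        ]])}
{'t': 0.1, 'joint_pos': array([-1.19798980e+00,  3.20215515e-01,  1.56552115e+00, -2.67092260e-05,
        1.25741068e+00, -1.99876527e-02]), 'dq': array([-0.00091836, -0.00297194, -0.00240146, -0.00069298,  0.00051388,
        0.00116964]), 'joint_torque': array([ 7.32505814e-04, -4.13333058e+01, -2.32510293e+01,  7.29087763e-02,
        4.22196253e-02, -5.72182898e-05]), 'ee_pos': array([ 0.21993203, -0.53079878,  0.21322544]), 'tool_rot': array([-3.14003776e+00, -5.68215472e-06,  3.92802432e-01]), 'force': array([ 0.16158691, -0.2171312 , -0.34857173]), 'wrist_torque': array([-0.00947174, -0.08057153,  0.03518336]), 'finger_force': 0.0, 'grip_width': 0.9994716964139729}
```

View pics/top0.png

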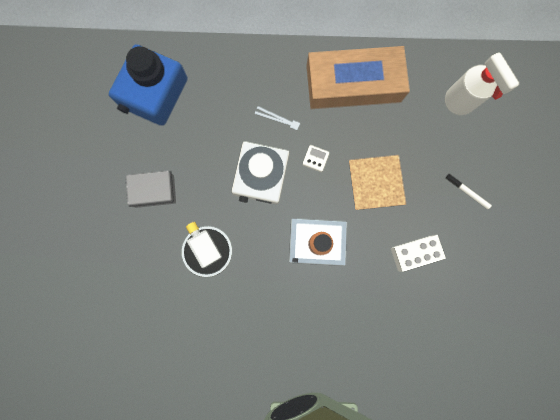

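View pics/side0.png

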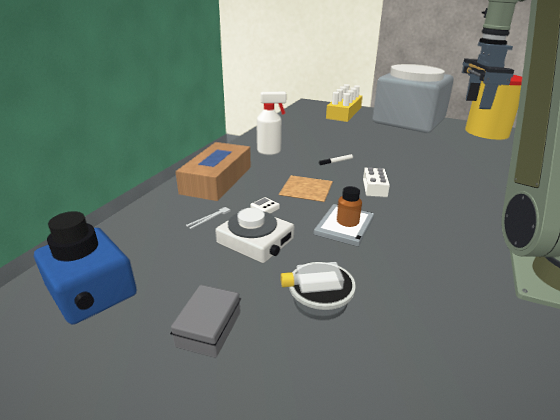

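The top view shows the flask on the turntable at about (205,250), the dish on the stirrer at (261,165), the bottle on the light plate at (320,243) and the mat at (378,182). The timer is at (316,158), the tip box at (150,188) and the rack at (419,253). I'll enlarge the middle to read it more closely.

```bash
cat > h.py <<'E'
import cv2,numpy as np
from station import ctrl
def ray(n,u,v):
    c=ctrl.camera_info(n);d=np.array([(u-c["cx"])/c["fx"],(v-c["cy"])/c["fy"]]);p=d.copy()
    for _ in range(20): p=d/(1+c["k1"]*(p@p))
    W=c["world_from_camera"];return W[:3,3],W[:3,:3]@np.array([p[0],p[1],1])
def pt(n,u,v,z):
    o,d=ray(n,u,v);return (o+d*(z-o[2])/d[2]).round(4)
def crop(n,x0,y0,x1,y1,s,name):
    im=ctrl.camera(n)[y0:y1,x0:x1,::-1]
    im=cv2.resize(im,None,fx=s,fy=s,interpolation=cv2.INTER_CUBIC)
    for x in range((x0+9)//10*10,x1,10): cv2.line(im,(int((x-x0+.5)*s),0),(int((x-x0+.5)*s),12 if x%50==0 else 5),(0,255,255),1)
    for y in range((y0+9)//10*10,y1,10): cv2.line(im,(0,int((y-y0+.5)*s)),(12 if y%50==0 else 5,int((y-y0+.5)*s)),(0,255,255),1)
    cv2.imwrite(f"pics/{name}.png",im)
E
python3 -c "
from h import *
crop('top',175,130,355,280,4,'c1')"
```

```text
(no output)
```

View pics/c1.png

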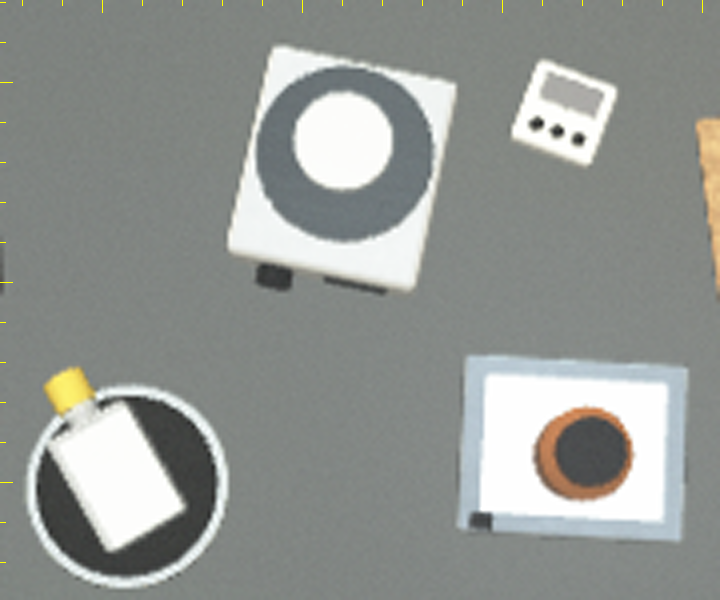

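The crop shows, in crop pixels:
- Stirrer plate centre (345,154), dish lid centre (343,140).
- Turntable centre (127,486).
- Flask body corners (50,446), (124,402), (186,505), (112,553), with the cap at (70,390).
- Light plate corners (466,355), (688,368), (682,542), (458,528).
- Bottle cap centre (594,452).

```bash
python3 - <<'E'
from h import *
f=lambda x,y,z:pt('top',175+(x+.5)/4-.5,130+(y+.5)/4-.5,z)
m=lambda L,z:(np.array([f(*p,z) for p in L]))
print('stir',f(345,154,.048),'diam',f(256,154,.048)-f(434,154,.048))
print('dish',f(343,140,.068),'diam',f(293,140,.068)-f(393,140,.068))
print('turn',f(127.5,486,.045),'diam',f(27,486,.045)-f(228,486,.045))
a=m([(50,446),(124,402),(186,505),(112,553)],.071)
print('flask',a.mean(0),[np.linalg.norm(a[i]-a[i-1]).round(4) for i in range(4)])
d=(a[0]+a[1]-a[2]-a[3])/2;print('yaw',np.degrees(np.arctan2(d[1],d[0])),'cap',f(70,390,.058))
l=m([(466,355),(688,368),(682,542),(458,528)],.016)
print('light',l.mean(0),[np.linalg.norm(l[i]-l[i-1]).round(4) for i in range(4)],l)
print('bottlecap',f(594,452,.1),'shoulder',f(583,454,.072))
b=np.array([pt('top',*p,.005) for p in[(350,160),(400,156),(405,205),(356,209)]])
print('mat',b.mean(0),[np.linalg.norm(b[i]-b[i-1]).round(4) for i in range(4)])
print('timer',pt('top',316,158,.018),'rack',pt('top',419,252,.044),'tip',pt('top',150,187,.05))
E
```

```text
stir [0.6551 0.1368 0.048 ] diam [-0.0025  0.1088  0.    ]
dish [0.6591 0.1374 0.068 ] diam [-0.0014  0.0599  0.    ]
turn [0.4512 0.261  0.045 ] diam [-0.002   0.1188  0.    ]
flask [0.45625 0.26245 0.071  ] [np.float64(0.0719), np.float64(0.0491), np.float64(0.0703), np.float64(0.05)]
yaw 32.706161793954806 cap [0.5067 0.2951 0.058 ]
light [ 0.480025 -0.00775   0.016   ] [np.float64(0.1067), np.float64(0.1387), np.float64(0.1074), np.float64(0.1379)] [[ 0.5362  0.0597  0.016 ]
 [ 0.5308 -0.0789  0.016 ]
 [ 0.4235 -0.0748  0.016 ]
 [ 0.4296  0.063   0.016 ]]
bottlecap [ 0.474  -0.0107  0.1   ] shoulder [ 0.4739 -0.0075  0.072 ]
mat [ 0.634225 -0.16085   0.005   ] [np.float64(0.1275), np.float64(0.13), np.float64(0.1277), np.float64(0.1253)]
timer [ 0.6911 -0.0011  0.018 ] rack [ 0.4583 -0.2482  0.044 ] tip [0.6021 0.4019 0.05  ]
```

The sizes check out: 109 and 119 mm discs, a 60 mm dish, a 138x107 slab and a 128 mm mat. The order will be bottle to mat, flask to light plate, dish to turntable, then bottle to stirrer.

```bash
cat >> h.py <<'E'
from scipy.spatial.transform import Rotation as Ro
def go(x,y,z,yaw=None):
    s=ctrl.sense();R=Ro.from_euler('xyz',s["tool_rot"]);d=R.inv().apply(np.array([x,y,z])-s["ee_pos"])*100
    y0=np.degrees(s["tool_rot"][2]);print(d.round(2),'rz',None if yaw is None else round(y0-yaw,1),'yaw',y0.round(1))
E
python3 -c "
from h import *
go(.474,-.0095,.19);go(.474,-.0095,.036)"
```

```text
[ 43.43 -38.43   2.38] rz None yaw 22.5
[ 43.43 -38.41  17.78] rz None yaw 22.5
```

```bash
python3 -m pendant '[{"hand":1,"dx":43.4,"dy":-38.4,"dz":2.4},{"hand":1,"dx":43.4,"dy":-38.4,"dz":2.4},{"hand":1,"dx":43.4,"dy":-38.4,"dz":2.4},{"hand":1,"dx":43.4,"dy":-38.4,"dz":2.4},{"hand":1,"dx":43.4,"dy":-38.4,"dz":2.4},{"hand":1,"dx":43.4,"dy":-38.4,"dz":2.4},{"hand":1,"dx":43.4,"dy":-38.4,"dz":2.4},{"hand":1,"dx":43.4,"dy":-38.4,"dz":2.4},{"hand":1,"dx":43.4,"dy":-38.4,"dz":2.4},{"hand":1,"dx":43.4,"dy":-38.4,"dz":2.4},{"hand":1,"dx":43.4,"dy":-38.4,"dz":2.4},{"hand":1,"dx":43.4,"dy":-38.4,"dz":2.4}]' 20; python3 -c "
from h import *
go(.474,-.0095,.19);go(.474,-.0095,.036)"
```

```text
[ 43.43 -38.43   2.38] rz None yaw 22.5
[ 43.43 -38.41  17.78] rz None yaw 22.5invalid input at $[0]: expected keys hand, dx, dy, dz, rx, ry, rz
```

```bash
python3 -m pendant '[{"hand":1,"dx":43.4,"dy":-38.4,"dz":2.4,"rx":0,"ry":0,"rz":0},{"hand":1,"dx":43.4,"dy":-38.4,"dz":2.4,"rx":0,"ry":0,"rz":0},{"hand":1,"dx":43.4,"dy":-38.4,"dz":2.4,"rx":0,"ry":0,"rz":0},{"hand":1,"dx":43.4,"dy":-38.4,"dz":2.4,"rx":0,"ry":0,"rz":0},{"hand":1,"dx":43.4,"dy":-38.4,"dz":2.4,"rx":0,"ry":0,"rz":0},{"hand":1,"dx":43.4,"dy":-38.4,"dz":2.4,"rx":0,"ry":0,"rz":0},{"hand":1,"dx":43.4,"dy":-38.4,"dz":2.4,"rx":0,"ry":0,"rz":0},{"hand":1,"dx":43.4,"dy":-38.4,"dz":2.4,"rx":0,"ry":0,"rz":0},{"hand":1,"dx":43.4,"dy":-38.4,"dz":2.4,"rx":0,"ry":0,"rz":0},{"hand":1,"dx":43.4,"dy":-38.4,"dz":2.4,"rx":0,"ry":0,"rz":0},{"hand":1,"dx":43.4,"dy":-38.4,"dz":2.4,"rx":0,"ry":0,"rz":0},{"hand":1,"dx":43.4,"dy":-38.4,"dz":2.4,"rx":0,"ry":0,"rz":0}]' 20; python3 -c "
from h import *
go(.474,-.0095,.19);go(.474,-.0095,.036)"
```

```text
t: 1.15
ee_pos: [0.4393, -0.0801, 0.1932]
tool_rot: [3.141, -0.0, 0.393]
force: [0.3, -1.6, 0.3]
grip_width: 1.003
finger_force: 0.0
[ 5.91 -5.2   0.32] rz None yaw 22.5
[ 5.91 -5.2  15.72] rz None yaw 22.5
```

```bash
python3 -m pendant '[{"hand":1,"dx":5.9,"dy":-5.2,"dz":0.3,"rx":0,"ry":0,"rz":0},{"hand":1,"dx":5.9,"dy":-5.2,"dz":0.3,"rx":0,"ry":0,"rz":0},{"hand":1,"dx":5.9,"dy":-5.2,"dz":0.3,"rx":0,"ry":0,"rz":0},{"hand":1,"dx":5.9,"dy":-5.2,"dz":0.3,"rx":0,"ry":0,"rz":0},{"hand":1,"dx":5.9,"dy":-5.2,"dz":0.3,"rx":0,"ry":0,"rz":0}]' 20; python3 -c "
from h import *
go(.474,-.0095,.19);go(.474,-.0095,.036)
crop('side',290,130,430,260,5,'s1')"
```

```text
t: 1.57
ee_pos: [0.4731, -0.0119, 0.1899]
tool_rot: [3.141, 0.001, 0.394]
force: [0.3, -0.3, -0.0]
grip_width: 0.996
finger_force: 0.0
[ 0.18 -0.18 -0.01] rz None yaw 22.5
[ 0.2  -0.19 15.39] rz None yaw 22.5
```

View pics/s1.png

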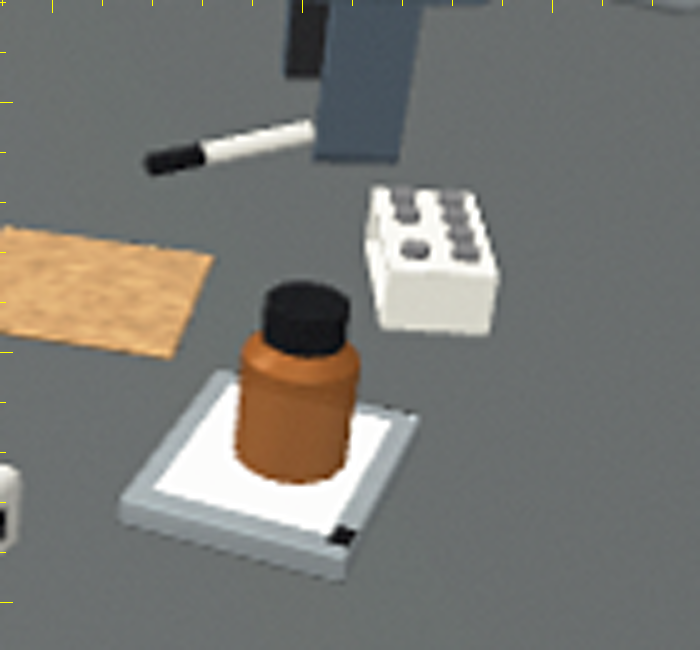

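The side view shows the bottle upright with its cap at crop (306,300). The fingertips are above it at (355,160) and (305,75), straddling it as planned, so I'll descend and grip.

```bash
python3 -m pendant '[{"hand":1,"dx":0.1,"dy":-0.1,"dz":4,"rx":0,"ry":0,"rz":0},{"hand":1,"dx":0.1,"dy":-0.1,"dz":8,"rx":0,"ry":0,"rz":0},{"hand":1,"dx":0.1,"dy":-0.1,"dz":12,"rx":0,"ry":0,"rz":0},{"hand":1,"dx":0.1,"dy":-0.1,"dz":14,"rx":0,"ry":0,"rz":0},{"hand":1,"dx":0.1,"dy":-0.1,"dz":15.4,"rx":0,"ry":0,"rz":0},{"hand":1,"dx":0.1,"dy":-0.1,"dz":15.4,"rx":0,"ry":0,"rz":0},{"hand":0.4,"dx":0.1,"dy":-0.1,"dz":15.4,"rx":0,"ry":0,"rz":0},{"hand":0.4,"dx":0.1,"dy":-0.1,"dz":15.4,"rx":0,"ry":0,"rz":0},{"hand":0.4,"dx":0.1,"dy":-0.1,"dz":15.4,"rx":0,"ry":0,"rz":0},{"hand":0.4,"dx":0.1,"dy":-0.1,"dz":15.4,"rx":0,"ry":0,"rz":0},{"hand":0.4,"dx":0.1,"dy":-0.1,"dz":15.4,"rx":0,"ry":0,"rz":0},{"hand":0.4,"dx":0.1,"dy":-0.1,"dz":15.4,"rx":0,"ry":0,"rz":0}]' 20; python3 -c "
from h import *
go(.634,-.161,.11);go(.634,-.161,.026)"
```

```text
t: 2.62
ee_pos: [0.4746, -0.0103, 0.037]
tool_rot: [3.141, -0.001, 0.393]
force: [-0.5, -0.9, 5.3]
grip_width: 0.615
finger_force: 20.0
[ 8.97 20.03 -7.28] rz None yaw 22.5
[ 8.95 20.03  1.12] rz None yaw 22.5
```

Held: 0.615 of 91 mm is 56 mm.

```bash
python3 -m pendant '[{"hand":0.4,"dx":0,"dy":0,"dz":-2,"rx":0,"ry":0,"rz":0},{"hand":0.4,"dx":0,"dy":0,"dz":-4.5,"rx":0,"ry":0,"rz":0},{"hand":0.4,"dx":1,"dy":2.2,"dz":-6,"rx":0,"ry":0,"rz":0},{"hand":0.4,"dx":2.3,"dy":5.2,"dz":-6,"rx":0,"ry":0,"rz":0},{"hand":0.4,"dx":3.8,"dy":8.5,"dz":-6,"rx":0,"ry":0,"rz":0},{"hand":0.4,"dx":5.3,"dy":12,"dz":-6,"rx":0,"ry":0,"rz":0},{"hand":0.4,"dx":6.8,"dy":15.2,"dz":-6,"rx":0,"ry":0,"rz":0},{"hand":0.4,"dx":8,"dy":18,"dz":-5.5,"rx":0,"ry":0,"rz":0},{"hand":0.4,"dx":8.7,"dy":19.5,"dz":-4,"rx":0,"ry":0,"rz":0},{"hand":0.4,"dx":9,"dy":20,"dz":-2,"rx":0,"ry":0,"rz":0},{"hand":0.4,"dx":9,"dy":20,"dz":-1,"rx":0,"ry":0,"rz":0},{"hand":0.4,"dx":9,"dy":20,"dz":-1,"rx":0,"ry":0,"rz":0}]' 20; python3 -c "
from h import *
go(.634,-.161,.026)"
```

```text
t: 3.62
ee_pos: [0.6312, -0.1598, 0.0428]
tool_rot: [-3.137, 0.006, 0.393]
force: [-0.5, -0.1, -2.3]
grip_width: 0.613
finger_force: 20.0
[0.22 0.22 1.68] rz None yaw 22.5
```

```bash
python3 -m pendant '[{"hand":0.4,"dx":0,"dy":0,"dz":0.8,"rx":0,"ry":0,"rz":0},{"hand":0.4,"dx":0,"dy":0,"dz":1.4,"rx":0,"ry":0,"rz":0},{"hand":0.4,"dx":0,"dy":0,"dz":1.7,"rx":0,"ry":0,"rz":0},{"hand":0.4,"dx":0,"dy":0,"dz":1.7,"rx":0,"ry":0,"rz":0},{"hand":0.4,"dx":0,"dy":0,"dz":1.7,"rx":0,"ry":0,"rz":0}]' 20
```

```text
t: 4.03
ee_pos: [0.634, -0.1603, 0.0298]
tool_rot: [3.141, -0.0, 0.393]
force: [-0.6, -0.4, -2.0]
grip_width: 0.613
finger_force: 20.0
```

```bash
python3 -m pendant '[{"hand":0.4,"dx":0,"dy":0,"dz":0.2,"rx":0,"ry":0,"rz":0},{"hand":0.4,"dx":0,"dy":0,"dz":0.4,"rx":0,"ry":0,"rz":0},{"hand":0.4,"dx":0,"dy":0,"dz":0.4,"rx":0,"ry":0,"rz":0},{"hand":0.4,"dx":0,"dy":0,"dz":0.4,"rx":0,"ry":0,"rz":0}]' 20
```

```text
t: 4.37
ee_pos: [0.6343, -0.1606, 0.026]
tool_rot: [3.141, -0.001, 0.393]
force: [0.0, -0.2, 2.8]
grip_width: 0.611
finger_force: 20.0
```

```bash
python3 -m pendant '[{"hand":0.8,"dx":0,"dy":0,"dz":0,"rx":0,"ry":0,"rz":0},{"hand":1,"dx":0,"dy":0,"dz":0,"rx":0,"ry":0,"rz":0},{"hand":1,"dx":0,"dy":0,"dz":0,"rx":0,"ry":0,"rz":0},{"hand":1,"dx":0,"dy":0,"dz":-3,"rx":0,"ry":0,"rz":0},{"hand":1,"dx":0,"dy":0,"dz":-7,"rx":0,"ry":0,"rz":0},{"hand":1,"dx":0,"dy":0,"dz":-11,"rx":0,"ry":0,"rz":0},{"hand":1,"dx":0,"dy":0,"dz":-14,"rx":0,"ry":0,"rz":0},{"hand":1,"dx":0,"dy":0,"dz":-14,"rx":0,"ry":0,"rz":0}]' 20;  python3 -c "
from h import *
go(.4565,.2625,.14,32.7)"
```

```text
t: 5.03
ee_pos: [0.6378, -0.1616, 0.1732]
tool_rot: [3.133, -0.011, 0.393]
force: [0.3, -0.1, 0.6]
grip_width: 0.997
finger_force: 0.0
[ -0.55 -46.15   2.9 ] rz -10.2 yaw 22.5
```

```bash
python3 -m pendant '[{"hand":1,"dx":-0.3,"dy":-46,"dz":2,"rx":0,"ry":0,"rz":-10.2},{"hand":1,"dx":-0.3,"dy":-46,"dz":2,"rx":0,"ry":0,"rz":-10.2},{"hand":1,"dx":-0.3,"dy":-46,"dz":2,"rx":0,"ry":0,"rz":-10.2},{"hand":1,"dx":-0.3,"dy":-46,"dz":2,"rx":0,"ry":0,"rz":-10.2},{"hand":1,"dx":-0.3,"dy":-46,"dz":2,"rx":0,"ry":0,"rz":-10.2},{"hand":1,"dx":-0.3,"dy":-46,"dz":2,"rx":0,"ry":0,"rz":-10.2},{"hand":1,"dx":-0.3,"dy":-46,"dz":2,"rx":0,"ry":0,"rz":-10.2},{"hand":1,"dx":-0.3,"dy":-46,"dz":2,"rx":0,"ry":0,"rz":-10.2},{"hand":1,"dx":-0.3,"dy":-46,"dz":2,"rx":0,"ry":0,"rz":-10.2},{"hand":1,"dx":-0.3,"dy":-46,"dz":2,"rx":0,"ry":0,"rz":-10.2},{"hand":1,"dx":-0.3,"dy":-46,"dz":2,"rx":0,"ry":0,"rz":-10.2},{"hand":1,"dx":-0.3,"dy":-46,"dz":2,"rx":0,"ry":0,"rz":-10.2}]' 20;  python3 -c "
from h import *
go(.4565,.2625,.14,32.7)"
```

```text
t: 6.03
ee_pos: [0.452, 0.2685, 0.1445]
tool_rot: [-3.139, 0.0, 0.577]
force: [-0.3, -0.6, -0.6]
grip_width: 1.001
finger_force: 0.0
[0.05 0.75 0.45] rz 0.3 yaw 33.0
```

```bash
python3 -m pendant '[{"hand":1,"dx":0,"dy":0,"dz":0,"rx":0,"ry":0,"rz":0},{"hand":1,"dx":0,"dy":0,"dz":0,"rx":0,"ry":0,"rz":0},{"hand":1,"dx":0,"dy":0,"dz":0,"rx":0,"ry":0,"rz":0}]' 20;  python3 -c "
from h import *
go(.4565,.2625,.14,32.7);go(.4565,.2625,.0475,32.7)
crop('side',250,120,410,320,3,'s2')"
```

```text
t: 6.28
ee_pos: [0.4554, 0.2621, 0.145]
tool_rot: [3.141, 0.0, 0.57]
force: [0.2, 0.2, 0.1]
grip_width: 0.998
finger_force: 0.0
[0.11 0.02 0.5 ] rz -0.1 yaw 32.6
[0.11 0.02 9.75] rz -0.1 yaw 32.6
```

View pics/s2.png

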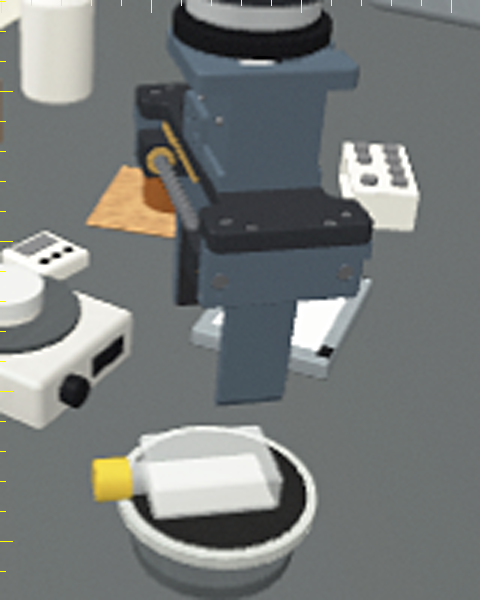

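The side view shows the gripper over the flask, with its width axis towards the camera and the near finger at crop (250,400). The bottle stands on the mat at (160,190). I'll descend, pausing just above the surface.

```bash
python3 -m pendant '[{"hand":1,"dx":0.1,"dy":0,"dz":3,"rx":0,"ry":0,"rz":0},{"hand":1,"dx":0.1,"dy":0,"dz":6,"rx":0,"ry":0,"rz":0},{"hand":1,"dx":0.1,"dy":0,"dz":8,"rx":0,"ry":0,"rz":0},{"hand":1,"dx":0.1,"dy":0,"dz":9,"rx":0,"ry":0,"rz":0},{"hand":1,"dx":0.1,"dy":0,"dz":9.4,"rx":0,"ry":0,"rz":0},{"hand":1,"dx":0.1,"dy":0,"dz":9.4,"rx":0,"ry":0,"rz":0},{"hand":1,"dx":0.1,"dy":0,"dz":9.4,"rx":0,"ry":0,"rz":0}]' 20;  python3 -c "
from h import *
go(.4565,.2625,.0475,32.7)"
```

```text
t: 6.92
ee_pos: [0.457, 0.2638, 0.0522]
tool_rot: [3.141, -0.002, 0.57]
force: [-0.2, 0.3, 0.5]
grip_width: 1.0
finger_force: 0.0
[-0.11  0.08  0.47] rz -0.0 yaw 32.7
```

```bash
python3 -m pendant '[{"hand":1,"dx":0,"dy":0,"dz":0.2,"rx":0,"ry":0,"rz":0},{"hand":1,"dx":0,"dy":0,"dz":0.4,"rx":0,"ry":0,"rz":0},{"hand":1,"dx":0,"dy":0,"dz":0.4,"rx":0,"ry":0,"rz":0},{"hand":0.4,"dx":0,"dy":0,"dz":0.4,"rx":0,"ry":0,"rz":0},{"hand":0.4,"dx":0,"dy":0,"dz":0.4,"rx":0,"ry":0,"rz":0},{"hand":0.4,"dx":0,"dy":0,"dz":0.4,"rx":0,"ry":0,"rz":0},{"hand":0.4,"dx":0,"dy":0,"dz":0.4,"rx":0,"ry":0,"rz":0},{"hand":0.4,"dx":0,"dy":0,"dz":0.4,"rx":0,"ry":0,"rz":0},{"hand":0.4,"dx":0,"dy":0,"dz":0.4,"rx":0,"ry":0,"rz":0}]' 15;  python3 -c "
from h import *
go(.480,-.0078,.1)"
```

```text
t: 7.67
ee_pos: [0.4559, 0.2638, 0.0472]
tool_rot: [3.142, 0.0, 0.571]
force: [-0.2, 1.2, -0.9]
grip_width: 0.595
finger_force: 0.0
[-12.65  24.16  -5.27] rz None yaw 32.7
```

```bash
python3 -m pendant '[{"hand":0.4,"dx":0,"dy":0,"dz":0,"rx":0,"ry":0,"rz":0},{"hand":0.4,"dx":0,"dy":0,"dz":0,"rx":0,"ry":0,"rz":0},{"hand":0.4,"dx":0,"dy":0,"dz":0,"rx":0,"ry":0,"rz":0}]' 15;  python3 -c "
from h import *
go(.480,-.0078,.1)"
```

```text
t: 7.92
ee_pos: [0.4559, 0.2638, 0.0472]
tool_rot: [3.142, 0.0, 0.571]
force: [-0.3, -0.6, 0.4]
grip_width: 0.568
finger_force: 14.9
[-12.65  24.16  -5.28] rz None yaw 32.7
```

Held at 51.7 mm.

```bash
python3 -m pendant '[{"hand":0.4,"dx":0,"dy":0,"dz":-1.5,"rx":0,"ry":0,"rz":0},{"hand":0.4,"dx":0,"dy":0,"dz":-4,"rx":0,"ry":0,"rz":0},{"hand":0.4,"dx":-1,"dy":2,"dz":-5,"rx":0,"ry":0,"rz":0},{"hand":0.4,"dx":-2.6,"dy":5,"dz":-5,"rx":0,"ry":0,"rz":0},{"hand":0.4,"dx":-4.5,"dy":8.5,"dz":-5,"rx":0,"ry":0,"rz":0},{"hand":0.4,"dx":-6.3,"dy":12,"dz":-5,"rx":0,"ry":0,"rz":0},{"hand":0.4,"dx":-8.1,"dy":15.5,"dz":-5,"rx":0,"ry":0,"rz":0},{"hand":0.4,"dx":-9.9,"dy":19,"dz":-5,"rx":0,"ry":0,"rz":0},{"hand":0.4,"dx":-11.5,"dy":22,"dz":-4,"rx":0,"ry":0,"rz":0},{"hand":0.4,"dx":-12.4,"dy":23.7,"dz":-2,"rx":0,"ry":0,"rz":0},{"hand":0.4,"dx":-12.6,"dy":24.1,"dz":0,"rx":0,"ry":0,"rz":0},{"hand":0.4,"dx":-12.6,"dy":24.1,"dz":0.7,"rx":0,"ry":0,"rz":0}]' 15;  python3 -c "
from h import *
go(.480,-.0078,.018)"
```

```text
t: 8.92
ee_pos: [0.4783, -0.0087, 0.0381]
tool_rot: [-3.139, 0.004, 0.568]
force: [-1.0, 0.5, -1.1]
grip_width: 0.572
finger_force: 14.9
[0.19 0.02 2.01] rz None yaw 32.5
```

```bash
python3 -m pendant '[{"hand":0.4,"dx":0.1,"dy":0,"dz":0.8,"rx":0,"ry":0,"rz":0},{"hand":0.4,"dx":0.1,"dy":0,"dz":1.4,"rx":0,"ry":0,"rz":0},{"hand":0.4,"dx":0.1,"dy":0,"dz":1.7,"rx":0,"ry":0,"rz":0},{"hand":0.4,"dx":0.1,"dy":0,"dz":1.9,"rx":0,"ry":0,"rz":0},{"hand":0.4,"dx":0.1,"dy":0,"dz":1.9,"rx":0,"ry":0,"rz":0},{"hand":0.4,"dx":0.1,"dy":0,"dz":1.9,"rx":0,"ry":0,"rz":0}]' 15;  python3 -c "
from h import *
go(.480,-.0078,.018)"
```

```text
t: 9.42
ee_pos: [0.4813, -0.0061, 0.0217]
tool_rot: [3.141, -0.001, 0.572]
force: [-0.4, -0.1, -0.6]
grip_width: 0.571
finger_force: 14.9
[-0.2   0.07  0.37] rz None yaw 32.8
```

```bash
python3 -m pendant '[{"hand":0.4,"dx":-0.1,"dy":0.1,"dz":0.2,"rx":0,"ry":0,"rz":0},{"hand":0.4,"dx":-0.1,"dy":0.1,"dz":0.3,"rx":0,"ry":0,"rz":0},{"hand":0.4,"dx":-0.1,"dy":0.1,"dz":0.35,"rx":0,"ry":0,"rz":0},{"hand":0.4,"dx":-0.1,"dy":0.1,"dz":0.35,"rx":0,"ry":0,"rz":0}]' 15;  python3 -c "
from h import *
go(.480,-.0078,.018)"
```

```text
t: 9.75
ee_pos: [0.4807, -0.0079, 0.0182]
tool_rot: [3.141, -0.0, 0.571]
force: [-0.2, 0.1, 3.4]
grip_width: 0.57
finger_force: 14.9
[-0.05 -0.05  0.02] rz None yaw 32.7
```

```bash
python3 -m pendant '[{"hand":0.8,"dx":0,"dy":0,"dz":0,"rx":0,"ry":0,"rz":0},{"hand":1,"dx":0,"dy":0,"dz":0,"rx":0,"ry":0,"rz":0},{"hand":1,"dx":0,"dy":0,"dz":0,"rx":0,"ry":0,"rz":0},{"hand":1,"dx":0,"dy":0,"dz":-2,"rx":0,"ry":0,"rz":0},{"hand":1,"dx":0,"dy":0,"dz":-6,"rx":0,"ry":0,"rz":0},{"hand":1,"dx":0,"dy":0,"dz":-10,"rx":0,"ry":0,"rz":0},{"hand":1,"dx":3,"dy":-0.3,"dz":-12,"rx":0,"ry":0,"rz":0},{"hand":1,"dx":7,"dy":-0.7,"dz":-12,"rx":0,"ry":0,"rz":0},{"hand":1,"dx":11,"dy":-1.2,"dz":-12,"rx":0,"ry":0,"rz":0},{"hand":1,"dx":15,"dy":-1.7,"dz":-12,"rx":0,"ry":0,"rz":0},{"hand":1,"dx":19,"dy":-2.1,"dz":-12,"rx":0,"ry":0,"rz":0},{"hand":1,"dx":22.5,"dy":-2.5,"dz":-12,"rx":0,"ry":0,"rz":0}]' 15;python3 -m pendant '[{"hand":1,"dx":0.4,"dy":0,"dz":0,"rx":0,"ry":0,"rz":0},{"hand":1,"dx":0.4,"dy":0,"dz":0,"rx":0,"ry":0,"rz":0},{"hand":1,"dx":0.4,"dy":0,"dz":0,"rx":0,"ry":0,"rz":0},{"hand":1,"dx":0.4,"dy":0,"dz":0,"rx":0,"ry":0,"rz":0}]' 15;  python3 -c "
from h import *
go(.659,.1374,.05)
crop('side',190,120,390,290,4,'s3')"
```

```text
t: 10.75
ee_pos: [0.6581, 0.1364, 0.1374]
tool_rot: [3.141, -0.001, 0.571]
force: [-0.2, -0.8, 0.2]
grip_width: 0.997
finger_force: 0.0
t: 11.08
ee_pos: [0.6585, 0.1358, 0.1376]
tool_rot: [-3.141, 0.002, 0.57]
force: [0.4, 0.6, -0.0]
grip_width: 1.0
finger_force: 0.0
[ 0.14 -0.1   8.76] rz None yaw 32.7
```

View pics/s3.png

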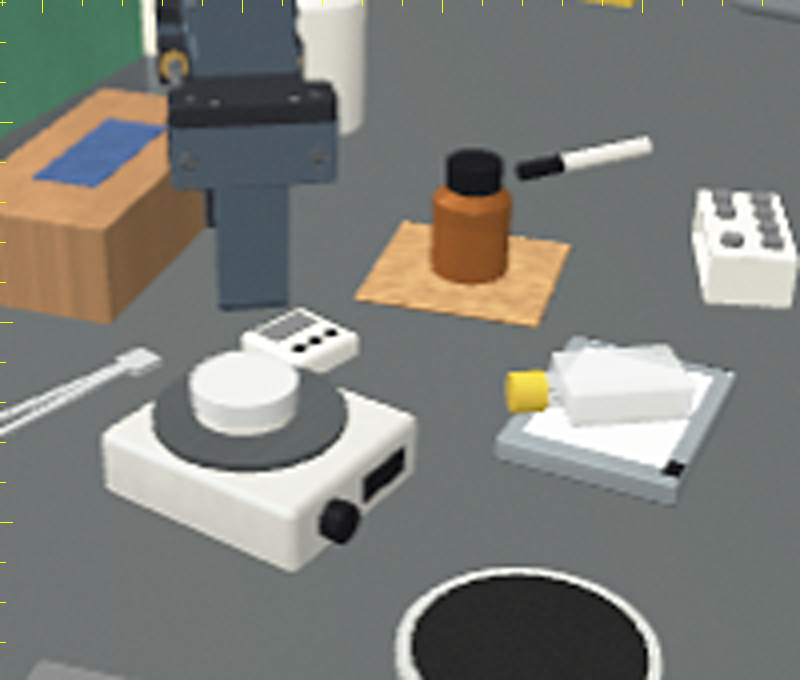

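The flask lies flat on the light plate at crop (620,385), the bottle stands on the mat at (470,225), and the dish lid is at (245,385) with the gripper above it. I'll descend to the dish.

```bash
python3 -m pendant '[{"hand":1,"dx":0.1,"dy":-0.1,"dz":3,"rx":0,"ry":0,"rz":0},{"hand":1,"dx":0.1,"dy":-0.1,"dz":6,"rx":0,"ry":0,"rz":0},{"hand":1,"dx":0.1,"dy":-0.1,"dz":7.5,"rx":0,"ry":0,"rz":0},{"hand":1,"dx":0.1,"dy":-0.1,"dz":8.3,"rx":0,"ry":0,"rz":0},{"hand":1,"dx":0.1,"dy":-0.1,"dz":8.3,"rx":0,"ry":0,"rz":0},{"hand":1,"dx":0.1,"dy":-0.1,"dz":8.3,"rx":0,"ry":0,"rz":0},{"hand":1,"dx":0.1,"dy":-0.1,"dz":8.3,"rx":0,"ry":0,"rz":0}]' 15;  python3 -c "
from h import *
go(.659,.1374,.05)"
```

```text
t: 11.72
ee_pos: [0.6611, 0.1381, 0.0566]
tool_rot: [3.14, -0.003, 0.57]
force: [-0.6, 0.8, -0.1]
grip_width: 1.003
finger_force: 0.0
[-0.22 -0.06  0.66] rz None yaw 32.7
```

```bash
python3 -m pendant '[{"hand":1,"dx":-0.1,"dy":0,"dz":0.3,"rx":0,"ry":0,"rz":0},{"hand":1,"dx":-0.1,"dy":0,"dz":0.4,"rx":0,"ry":0,"rz":0},{"hand":1,"dx":-0.1,"dy":0,"dz":0.4,"rx":0,"ry":0,"rz":0},{"hand":1,"dx":-0.1,"dy":0,"dz":0.4,"rx":0,"ry":0,"rz":0}]' 15;  python3 -c "
from h import *
go(.659,.1374,.05)"
```

```text
t: 12.05
ee_pos: [0.6594, 0.1377, 0.051]
tool_rot: [3.141, -0.0, 0.571]
force: [-0.5, -0.7, 0.2]
grip_width: 1.001
finger_force: 0.0
[-0.05  0.01  0.1 ] rz None yaw 32.7
```

```bash
python3 -m pendant '[{"hand":1,"dx":0,"dy":0,"dz":0.1,"rx":0,"ry":0,"rz":0},{"hand":0.5,"dx":0,"dy":0,"dz":0.1,"rx":0,"ry":0,"rz":0},{"hand":0.5,"dx":0,"dy":0,"dz":0.1,"rx":0,"ry":0,"rz":0},{"hand":0.5,"dx":0,"dy":0,"dz":0.1,"rx":0,"ry":0,"rz":0},{"hand":0.5,"dx":0,"dy":0,"dz":0.1,"rx":0,"ry":0,"rz":0},{"hand":0.5,"dx":0,"dy":0,"dz":0.1,"rx":0,"ry":0,"rz":0},{"hand":0.5,"dx":0,"dy":0,"dz":0.1,"rx":0,"ry":0,"rz":0},{"hand":0.5,"dx":0,"dy":0,"dz":0.1,"rx":0,"ry":0,"rz":0},{"hand":0.5,"dx":0,"dy":0,"dz":0.1,"rx":0,"ry":0,"rz":0}]' 10;  python3 -c "
from h import *
go(.4512,.261,.09)"
```

```text
t: 12.8
ee_pos: [0.6593, 0.1377, 0.0497]
tool_rot: [3.141, -0.0, 0.571]
force: [-0.4, -0.4, -0.3]
grip_width: 0.653
finger_force: 10.0
[-10.85 -21.62  -4.03] rz None yaw 32.7
```

```bash
python3 -m pendant '[{"hand":0.5,"dx":0,"dy":0,"dz":-1,"rx":0,"ry":0,"rz":0},{"hand":0.5,"dx":0,"dy":0,"dz":-2.5,"rx":0,"ry":0,"rz":0},{"hand":0.5,"dx":-0.8,"dy":-1.5,"dz":-4,"rx":0,"ry":0,"rz":0},{"hand":0.5,"dx":-2.2,"dy":-4.4,"dz":-4,"rx":0,"ry":0,"rz":0},{"hand":0.5,"dx":-3.7,"dy":-7.4,"dz":-4,"rx":0,"ry":0,"rz":0},{"hand":0.5,"dx":-5.2,"dy":-10.4,"dz":-4,"rx":0,"ry":0,"rz":0},{"hand":0.5,"dx":-6.7,"dy":-13.4,"dz":-4,"rx":0,"ry":0,"rz":0},{"hand":0.5,"dx":-8.2,"dy":-16.4,"dz":-4,"rx":0,"ry":0,"rz":0},{"hand":0.5,"dx":-9.6,"dy":-19.2,"dz":-4,"rx":0,"ry":0,"rz":0},{"hand":0.5,"dx":-10.5,"dy":-21,"dz":-3,"rx":0,"ry":0,"rz":0},{"hand":0.5,"dx":-10.9,"dy":-21.6,"dz":-2,"rx":0,"ry":0,"rz":0},{"hand":0.5,"dx":-10.9,"dy":-21.6,"dz":-1.6,"rx":0,"ry":0,"rz":0}]' 10; python3 -m pendant '[{"hand":0.5,"dx":0,"dy":0,"dz":0.5,"rx":0,"ry":0,"rz":0},{"hand":0.5,"dx":0,"dy":0,"dz":1,"rx":0,"ry":0,"rz":0},{"hand":0.5,"dx":0,"dy":0,"dz":1,"rx":0,"ry":0,"rz":0},{"hand":0.5,"dx":0,"dy":0,"dz":1,"rx":0,"ry":0,"rz":0}]' 10;  python3 -c "
from h import *
go(.4512,.261,.0467)"
```

```text
t: 13.8
ee_pos: [0.4486, 0.261, 0.0656]
tool_rot: [-3.141, 0.002, 0.573]
force: [0.1, 0.1, -0.9]
grip_width: 0.651
finger_force: 10.0
t: 14.13
ee_pos: [0.4516, 0.2602, 0.0557]
tool_rot: [3.141, -0.0, 0.57]
force: [0.1, -0.6, -0.9]
grip_width: 0.652
finger_force: 10.0
[ 0.01 -0.09  0.9 ] rz None yaw 32.6
```

```bash
python3 -m pendant '[{"hand":0.5,"dx":0,"dy":-0.1,"dz":0.4,"rx":0,"ry":0,"rz":0},{"hand":0.5,"dx":0,"dy":-0.1,"dz":0.7,"rx":0,"ry":0,"rz":0},{"hand":0.5,"dx":0,"dy":-0.1,"dz":0.85,"rx":0,"ry":0,"rz":0},{"hand":0.5,"dx":0,"dy":-0.1,"dz":0.85,"rx":0,"ry":0,"rz":0},{"hand":0.5,"dx":0,"dy":-0.1,"dz":0.85,"rx":0,"ry":0,"rz":0}]' 10;  python3 -c "
from h import *
go(.4512,.261,.0467)"
```

```text
t: 14.55
ee_pos: [0.4503, 0.2613, 0.0471]
tool_rot: [3.142, 0.0, 0.571]
force: [-0.0, 0.3, -0.2]
grip_width: 0.657
finger_force: 10.0
[0.06 0.08 0.04] rz None yaw 32.7
```

```bash
python3 -m pendant '[{"hand":0.8,"dx":0,"dy":0,"dz":0,"rx":0,"ry":0,"rz":0},{"hand":1,"dx":0,"dy":0,"dz":0,"rx":0,"ry":0,"rz":0},{"hand":1,"dx":0,"dy":0,"dz":0,"rx":0,"ry":0,"rz":0},{"hand":1,"dx":0,"dy":0,"dz":-2,"rx":0,"ry":0,"rz":0},{"hand":1,"dx":0,"dy":0,"dz":-6,"rx":0,"ry":0,"rz":0},{"hand":1,"dx":0,"dy":0,"dz":-10,"rx":0,"ry":0,"rz":0},{"hand":1,"dx":0,"dy":0,"dz":-14,"rx":0,"ry":0,"rz":0},{"hand":1,"dx":-0.7,"dy":4,"dz":-14,"rx":0,"ry":0,"rz":0},{"hand":1,"dx":-1.3,"dy":8,"dz":-14,"rx":0,"ry":0,"rz":0},{"hand":1,"dx":-1.9,"dy":12,"dz":-14,"rx":0,"ry":0,"rz":0},{"hand":1,"dx":-2.6,"dy":16,"dz":-14,"rx":0,"ry":0,"rz":0},{"hand":1,"dx":-3.2,"dy":20,"dz":-14,"rx":0,"ry":0,"rz":0}]' 10; python3 -c "
from h import *
go(.634,-.161,.19)"
```

```text
t: 15.55
ee_pos: [0.5317, 0.0741, 0.1876]
tool_rot: [3.141, -0.001, 0.571]
force: [1.0, 1.4, -0.0]
grip_width: 1.0
finger_force: 0.0
[-4.1  25.31 -0.23] rz None yaw 32.7
```

```bash
python3 -m pendant '[{"hand":1,"dx":-4.1,"dy":25.3,"dz":0,"rx":0,"ry":0,"rz":0},{"hand":1,"dx":-4.1,"dy":25.3,"dz":0,"rx":0,"ry":0,"rz":0},{"hand":1,"dx":-4.1,"dy":25.3,"dz":0,"rx":0,"ry":0,"rz":0},{"hand":1,"dx":-4.1,"dy":25.3,"dz":0,"rx":0,"ry":0,"rz":0},{"hand":1,"dx":-4.1,"dy":25.3,"dz":0,"rx":0,"ry":0,"rz":0},{"hand":1,"dx":-4.1,"dy":25.3,"dz":0,"rx":0,"ry":0,"rz":0},{"hand":1,"dx":-4.1,"dy":25.3,"dz":0,"rx":0,"ry":0,"rz":0},{"hand":1,"dx":-4.1,"dy":25.3,"dz":0,"rx":0,"ry":0,"rz":0},{"hand":1,"dx":-4.1,"dy":25.3,"dz":0,"rx":0,"ry":0,"rz":0},{"hand":1,"dx":-4.1,"dy":25.3,"dz":0,"rx":0,"ry":0,"rz":0}]' 10; python3 -c "
from h import *
go(.634,-.161,.026)
crop('top',175,130,355,280,4,'c2')"
```

```text
t: 16.38
ee_pos: [0.633, -0.1578, 0.1872]
tool_rot: [-3.141, 0.0, 0.572]
force: [0.1, 0.3, -1.0]
grip_width: 1.0
finger_force: 0.0
[-0.09  0.34 16.12] rz None yaw 32.8
```

View pics/c2.png

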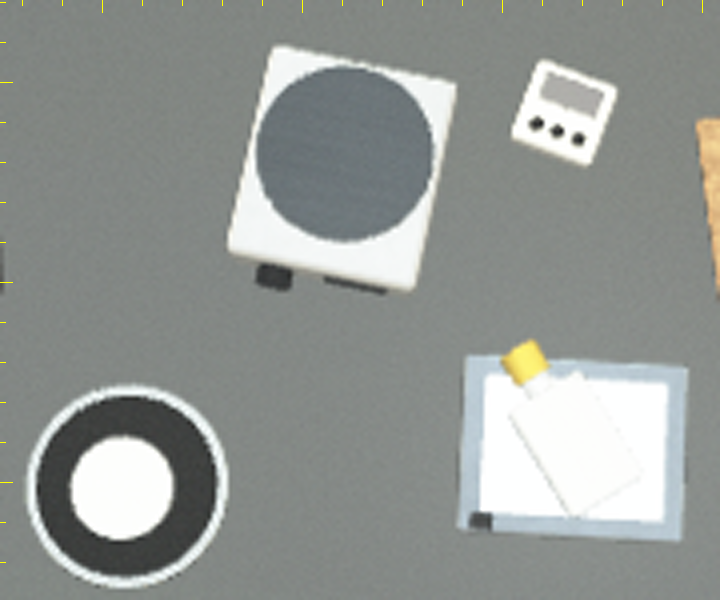

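The dish is centred on the turntable at crop (122,487). The flask body is centred at (575,444), against the plate centre (573,448). The timer hasn't moved. Next is the bottle.

```bash
python3 -m pendant '[{"hand":1,"dx":-0.1,"dy":0.2,"dz":4,"rx":0,"ry":0,"rz":0},{"hand":1,"dx":-0.1,"dy":0.2,"dz":8,"rx":0,"ry":0,"rz":0},{"hand":1,"dx":-0.1,"dy":0.2,"dz":12,"rx":0,"ry":0,"rz":0},{"hand":1,"dx":-0.1,"dy":0.2,"dz":14.5,"rx":0,"ry":0,"rz":0},{"hand":1,"dx":-0.1,"dy":0.2,"dz":16,"rx":0,"ry":0,"rz":0},{"hand":1,"dx":-0.1,"dy":0.2,"dz":16,"rx":0,"ry":0,"rz":0},{"hand":0.4,"dx":-0.1,"dy":0.2,"dz":16,"rx":0,"ry":0,"rz":0},{"hand":0.4,"dx":-0.1,"dy":0.2,"dz":16,"rx":0,"ry":0,"rz":0},{"hand":0.4,"dx":-0.1,"dy":0.2,"dz":16,"rx":0,"ry":0,"rz":0},{"hand":0.4,"dx":-0.1,"dy":0.2,"dz":16,"rx":0,"ry":0,"rz":0},{"hand":0.4,"dx":-0.1,"dy":0.2,"dz":16,"rx":0,"ry":0,"rz":0},{"hand":0.4,"dx":-0.1,"dy":0.2,"dz":16,"rx":0,"ry":0,"rz":0}]' 20; python3 -c "
from h import *
go(.6551,.1368,.07)"
```

```text
t: 17.43
ee_pos: [0.6342, -0.1614, 0.0283]
tool_rot: [3.141, -0.001, 0.571]
force: [-0.0, 0.5, 0.7]
grip_width: 0.606
finger_force: 20.0
[ 17.87 -23.97  -4.17] rz None yaw 32.7
```

```bash
python3 -m pendant '[{"hand":0.4,"dx":0,"dy":0,"dz":-2,"rx":0,"ry":0,"rz":0},{"hand":0.4,"dx":0,"dy":0,"dz":-5,"rx":0,"ry":0,"rz":0},{"hand":0.4,"dx":0,"dy":0,"dz":-8,"rx":0,"ry":0,"rz":0},{"hand":0.4,"dx":1.2,"dy":-1.6,"dz":-10,"rx":0,"ry":0,"rz":0},{"hand":0.4,"dx":3,"dy":-4,"dz":-10,"rx":0,"ry":0,"rz":0},{"hand":0.4,"dx":5.1,"dy":-6.8,"dz":-10,"rx":0,"ry":0,"rz":0},{"hand":0.4,"dx":7.2,"dy":-9.6,"dz":-10,"rx":0,"ry":0,"rz":0},{"hand":0.4,"dx":9.3,"dy":-12.4,"dz":-10,"rx":0,"ry":0,"rz":0},{"hand":0.4,"dx":11.4,"dy":-15.2,"dz":-10,"rx":0,"ry":0,"rz":0},{"hand":0.4,"dx":13.5,"dy":-18,"dz":-10,"rx":0,"ry":0,"rz":0},{"hand":0.4,"dx":15.3,"dy":-20.4,"dz":-10,"rx":0,"ry":0,"rz":0},{"hand":0.4,"dx":16.5,"dy":-22,"dz":-10,"rx":0,"ry":0,"rz":0}]' 20; python3 -m pendant '[{"hand":0.4,"dx":0.9,"dy":-1.2,"dz":0,"rx":0,"ry":0,"rz":0},{"hand":0.4,"dx":1.3,"dy":-1.8,"dz":1,"rx":0,"ry":0,"rz":0},{"hand":0.4,"dx":1.3,"dy":-1.8,"dz":2.5,"rx":0,"ry":0,"rz":0},{"hand":0.4,"dx":1.3,"dy":-1.8,"dz":3.5,"rx":0,"ry":0,"rz":0},{"hand":0.4,"dx":1.3,"dy":-1.8,"dz":3.5,"rx":0,"ry":0,"rz":0},{"hand":0.4,"dx":1.3,"dy":-1.8,"dz":3.5,"rx":0,"ry":0,"rz":0}]' 20; python3 -c "
from h import *
go(.6551,.1368,.0713)"
```

```text
t: 18.43
ee_pos: [0.6535, 0.1159, 0.127]
tool_rot: [-3.141, -0.0, 0.573]
force: [-0.9, -0.7, -2.0]
grip_width: 0.605
finger_force: 20.0
t: 18.93
ee_pos: [0.6544, 0.1338, 0.091]
tool_rot: [-3.141, 0.003, 0.57]
force: [0.3, 0.4, -0.0]
grip_width: 0.607
finger_force: 20.0
[ 0.22 -0.22  1.97] rz None yaw 32.6
```

```bash
python3 -m pendant '[{"hand":0.4,"dx":0.2,"dy":-0.1,"dz":0.7,"rx":0,"ry":0,"rz":0},{"hand":0.4,"dx":0.2,"dy":-0.1,"dz":1.3,"rx":0,"ry":0,"rz":0},{"hand":0.4,"dx":0.2,"dy":-0.1,"dz":1.6,"rx":0,"ry":0,"rz":0},{"hand":0.4,"dx":0.2,"dy":-0.1,"dz":1.6,"rx":0,"ry":0,"rz":0},{"hand":0.4,"dx":0.2,"dy":-0.1,"dz":1.6,"rx":0,"ry":0,"rz":0}]' 20; python3 -c "
from h import *
go(.6551,.1368,.0713)"
```

```text
t: 19.35
ee_pos: [0.6561, 0.1368, 0.0761]
tool_rot: [-3.142, 0.0, 0.571]
force: [0.7, -0.2, -2.1]
grip_width: 0.606
finger_force: 20.0
[-0.08 -0.06  0.48] rz None yaw 32.7
```

```bash
python3 -m pendant '[{"hand":0.4,"dx":0,"dy":0,"dz":0.2,"rx":0,"ry":0,"rz":0},{"hand":0.4,"dx":0,"dy":0,"dz":0.4,"rx":0,"ry":0,"rz":0},{"hand":0.4,"dx":0,"dy":0,"dz":0.45,"rx":0,"ry":0,"rz":0},{"hand":0.4,"dx":0,"dy":0,"dz":0.45,"rx":0,"ry":0,"rz":0}]' 20
```

```text
t: 19.68
ee_pos: [0.6561, 0.1369, 0.0716]
tool_rot: [-3.142, 0.0, 0.571]
force: [-0.5, -0.8, -0.5]
grip_width: 0.605
finger_force: 20.0
```

Contact: the load on the wrist has dropped from 2.1 to 0.5 N. I'll release, rise and back off.

```bash
python3 -m pendant '[{"hand":0.8,"dx":0,"dy":0,"dz":0,"rx":0,"ry":0,"rz":0},{"hand":1,"dx":0,"dy":0,"dz":0,"rx":0,"ry":0,"rz":0},{"hand":1,"dx":0,"dy":0,"dz":0,"rx":0,"ry":0,"rz":0},{"hand":1,"dx":0,"dy":0,"dz":0,"rx":0,"ry":0,"rz":0},{"hand":1,"dx":0,"dy":0,"dz":-3,"rx":0,"ry":0,"rz":0},{"hand":1,"dx":0,"dy":0,"dz":-7,"rx":0,"ry":0,"rz":0},{"hand":1,"dx":0,"dy":0,"dz":-11,"rx":0,"ry":0,"rz":0},{"hand":1,"dx":0,"dy":0,"dz":-14,"rx":0,"ry":0,"rz":0},{"hand":1,"dx":-1.5,"dy":4,"dz":-14,"rx":0,"ry":0,"rz":0},{"hand":1,"dx":-3,"dy":8,"dz":-14,"rx":0,"ry":0,"rz":0},{"hand":1,"dx":-4.5,"dy":12,"dz":-14,"rx":0,"ry":0,"rz":0},{"hand":1,"dx":-6,"dy":15,"dz":-14,"rx":0,"ry":0,"rz":0}]' 20; python3 -m pendant '[{"hand":1,"dx":-3,"dy":4,"dz":0,"rx":0,"ry":0,"rz":0},{"hand":1,"dx":-4,"dy":8,"dz":0,"rx":0,"ry":0,"rz":0},{"hand":1,"dx":-4,"dy":12,"dz":0,"rx":0,"ry":0,"rz":0},{"hand":1,"dx":-4,"dy":12,"dz":0,"rx":0,"ry":0,"rz":0},{"hand":1,"dx":-4,"dy":12,"dz":0,"rx":0,"ry":0,"rz":0},{"hand":1,"dx":-4,"dy":12,"dz":0,"rx":0,"ry":0,"rz":0}]' 20; python3 -c "
from h import *
crop('top',175,130,355,280,4,'c3')
crop('side',190,120,390,310,3,'s4')"
```

```text
t: 20.68
ee_pos: [0.6874, -0.0238, 0.2123]
tool_rot: [3.14, -0.001, 0.571]
force: [1.1, 0.4, -0.8]
grip_width: 1.001
finger_force: 0.0
t: 21.18
ee_pos: [0.7177, -0.144, 0.2114]
tool_rot: [-3.14, 0.0, 0.57]
force: [-0.2, 0.2, -0.2]
grip_width: 0.999
finger_force: 0.0
```

View pics/c3.png

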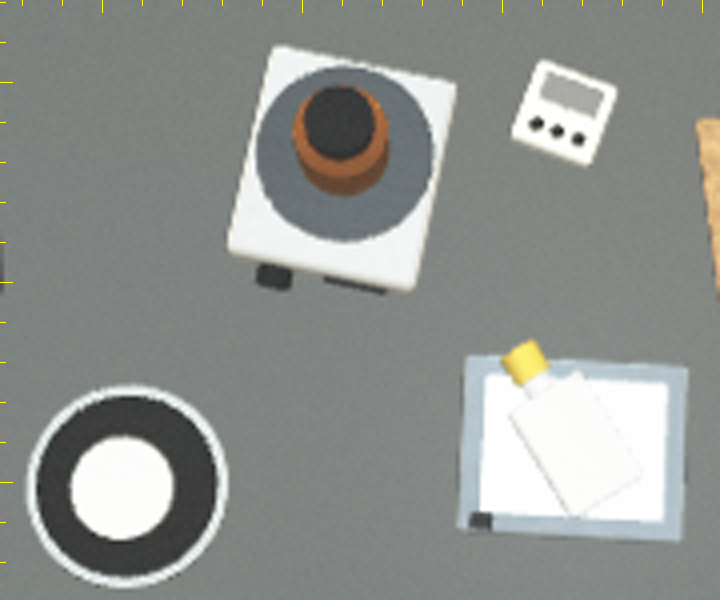

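View pics/s4.png

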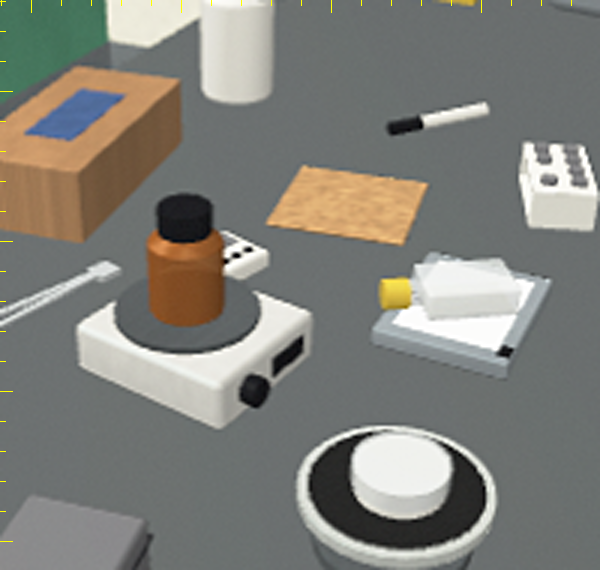

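All three vessels stand upright: bottle cap at (340,122) over the stirrer plate, dish at (122,487), flask body at (575,444). I'll check the offsets numerically, then hand in.

```bash
python3 - <<'E'
from h import *
f=lambda x,y,z:pt('top',175+(x+.5)/4-.5,130+(y+.5)/4-.5,z)[:2]
d=[f(340,122,.132)-f(345,154,.048),f(122,487,.065)-f(127.5,486,.045),f(575.5,444,.04)-np.array([.480,-.0078])]
print(d)
if max(np.linalg.norm(x) for x in d)<.009: print(ctrl.finish_job())
E
```

```text
[array([-0.0005, -0.0001]), array([-1.e-03, -1.e-04]), array([0.0011, 0.0014])]
the job is handed in; nothing more can be done
None
```

The job is handed in: flask on the light plate, dish on the turntable and bottle on the stirrer, each upright and within about 2 mm of centre by my camera check, at 21 s of the 107 s allowed; the hand-in did not return a verdict.

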